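Hang a bare frame on the drying hook and run it home

TASK

Take the open wooden frame out of its edge rack and hang it by the middle of its top rail on the side-opening hook under the shelf: pass the rail sideways in over the hook's tip, let it down into the throat and let go, so that it hangs level. Then slide the hook's carriage along its rail all the way home to the end stop, with the frame still hanging. Leave the solid panel, the tin and the sanding block where they are.

Things in the scene. Friction and masses are not known exactly. Their poses are not given: they have to be found in the camera images.
- frame: Loose bare-wood frame standing on its long edge in one of two equal racks (either one): 160 wide (its x), 14 thick (its y), 130 high (its z), all four members 20 wide, so an open window 120 x 90; 0.14 to 0.28 kg. Origin: centre of its bottom edge. It stands upright, its x pointing away from the robot, turned by up to 0.3 rad.
- top_rail (a point): Middle of the underside of the frame's top rail, 110 above the frame's origin, 20 below its top; axes as the frame's. This point belongs in the hook's throat.
- rack_a: One of two equal wooden edge racks fixed to the bench: 180 (x) x 60 (y) base, an 18 wide slot along x between two strips; slot floor 20 and strip tops 44 above the bench. Origin: centre of underside.
- rack_b: The other edge rack, equal to rack_a. Of the two racks one holds the frame, the other the panel.
- stand: Fixed stand. Origin: on the bench straight below the hook's place when home; x away from the robot (turned by up to 0.35 rad), y along the rail, z up. Posts and feet (18 high) stand behind, x above +20, at y -140 and +180, with brackets forward at shelf height. A 14 mm rail runs along y under the shelf, its axis 282 above the bench.
- shelf_edge (a point): Middle of the lower front edge of the stand's shelf, 310 above the bench. Board: 85 deep (hook lies 60 behind this edge), y -180 to +180 from here, 18 thick, jars up to 85 tall at its rear. It leaves no room for an upright gripper above the hanging frame: the tool must lean back towards the stand's -x by about 35 to 45 degrees.
- carriage (a joint): Position of the carriage along the rail in m: 0 is home against the end stop at the -y end, 0.10 the other end; starts 0.045 to 0.09. It grows towards the stand's +y. Slides with about 1.5 N friction and stays where it is left.
- hook (a point): Middle of the floor of the hook's throat, on the carriage, 170 above the bench; axes as the stand's. J of 8 mm rod in the y-z plane: shank at y -22, flat floor y -13 to +13, upturned tip at y +24, its top 16 above the floor. It opens only to +y: the carriage block (36 in x, y -45 to +30) roofs it 65 above the floor. The frame, square to y, goes in from +y between tip and roof, then down.
- knob (a point): Centre of the upright round wooden knob of the carriage, diameter 18, from 28 below this point to 17 above it; at x -95, y -85, z +71 from the hook point, on a 10 mm rod that rises from the knob's foot back to the carriage. Push it to the stand's -y to send the carriage home.
- panel: Bystander: loose solid wooden panel of the frame's outer size (160 x 14 x 130), without a window, standing in the other rack. Origin: centre of its bottom edge.
- tin: Bystander: loose upright tin, 68 across, 85 high, beyond the racks. Origin: centre of its underside.
- sander: Bystander: loose cork sanding block, 100 x 60 x 36, on the bench in front of the robot. Origin: centre of its underside.
Things that resemble listed ones, but are neither listed nor needed, are in the scene too. What is shaped like the frame but orange or turquoise is not meant.

How it is judged:
On the way, in this order (a step that is already met when the one before it is completed fails the run):
1. The frame hangs on the hook by its top rail, let go, the carriage not yet home (x of top_rail in the frame of hook between -0.016 and 0.016 m and y of top_rail in the frame of hook between -0.016 and 0.016 m and z of top_rail in the frame of hook between -0.006 and 0.006 m and angle between frame's own z axis and vertical below 0.22 rad and angle between the y axis of frame and the y axis of hook, either way round below 0.35 rad and contact force between the fingers and frame below 0.1 N and value of joint carriage above 0.015 m), for 0.2 s.
2. The carriage is home against its end stop with the frame still on the hook (x of top_rail in the frame of hook between -0.016 and 0.016 m and y of top_rail in the frame of hook between -0.016 and 0.016 m and z of top_rail in the frame of hook between -0.006 and 0.006 m and angle between frame's own z axis and vertical below 0.22 rad and angle between the y axis of frame and the y axis of hook, either way round below 0.35 rad and value of joint carriage below 0.006 m), for 0.2 s.
At the end, for the whole second after the job is handed in: The frame hangs at rest with the middle of its top rail's underside in the hook's throat (within 16 mm along the rail, 16 mm along the hook, 6 mm in height), level within 0.22 rad (12 degrees) and square to the hook within 0.35 rad, and the carriage is within 6 mm of home (all of step 2 and linear speed of frame below 0.05 m/s); the robot touches nothing.
It fails at once if The panel is pushed more than 30 mm or tipped (distance of panel from where it was at the start of the episode above 0.03 m or angle between panel's own z axis and vertical above 0.4 rad).
It fails at once if The tin is pushed more than 30 mm or tipped (distance of tin from where it was at the start of the episode above 0.03 m or angle between tin's own z axis and vertical above 0.4 rad).
It fails at once if The sanding block is pushed more than 30 mm or tipped (distance of sander from where it was at the start of the episode above 0.03 m or angle between sander's own z axis and vertical above 0.4 rad).
It also fails if it takes over 58 s, if anything falls off the work surface, if the arm or the gripper's body presses on something with over 40 N, if the wrist force passes 120 N, or if a joint passes its speed limit or range.

ROBOT

A 6-joint arm with a two-finger parallel gripper is mounted at the origin on the work surface. World frame = base frame: x ahead of the robot, y to its left, z up, the work surface at z = 0. Lengths are in m, angles in rad, forces in N, time in s.
With the tool pointing down it reaches from about 0.25 to 0.775 m from the base axis. Payload 4 kg.
Tool frame: the origin (TCP) lies at the very end of the fingers, on their centre line; the grasp point (between the pads) lies 19 mm behind it; z points along the fingers, y is the line along which they close (so a half turn about z gives the same grasp; the last joint's range is limited). The gripper opens to 94 mm and grips with 3 to 60 N. Pads are 16 mm wide; open, the fingers measure 119 mm over their backs; the gripper's body (75 mm by 177 mm) begins 78 mm behind the grasp point.
Start: joints at [-1.269, 0.087, 1.371, -0, 1.684, -0.103], TCP at [0.217, -0.506, 0.206] pointing down, gripper open.
Joint ranges: [-3.1, 3.1], [-0.76, 2.03], [0.27, 2.55], [-1.08, 4.22], [0.17, 2.65], [-2.57, 2.57]. Speed limits (rad/s): [2.79, 2.79, 3.14, 3.14, 3.14, 3.14].

INTERFACE

Orientations are given as [roll, pitch, yaw] about the fixed x, y, z axes, in that order (R = Rz(yaw) Ry(pitch) Rx(roll)).
In Python, from bench import robot gives the robot as it stands. The module is installed in compiled form; this text tells all that it offers.
- The arm moves only by the tool move_arm, never from a script. Its argument "deltas" is one flat list of numbers, 7 for each row, row after row: the turn, a rotation vector about the tool's x, y, z in rad, then the shift along the tool's x, y, z in cm, then the closure, from -1 (fully open) to 1 (shut). A call has 1 to 8 rows; each row is the pose to reach, as a shift and turn from the pose commanded when the call began, along the tool's axes at that moment; what a row does not reach only later rows make up. A row lasts 1/10 s, in which the tool goes at most 50 mm and 8.59 degrees, less where a joint would pass 70% of its speed; a pose out of reach is approached as far as the arm can. A call with a gripper value outside its range is refused whole. The fingers move at their own pace and stop on an object; the grip force is fixed at half the most. Time passes only in rows, so rows that repeat a pose let the fingers close. It gives the time, the measured TCP pose, the force, the opening and the grip force at its end, in the units of the state.
- robot.get_obs(): the state, without advancing time (a new reading comes with each control period).
- robot.snapshot(name): name is "side" or "top"; returns a dict with "image" (400x640x3 uint8, red, green, blue), "depth" (400x640 float32, m along the optical axis (not along the pixel's ray), 0 where there is no reading), "fov_y" (degrees; the focal length in pixels is half the picture's height over the tangent of half this angle, whatever the lens; pixels are square), "cx", "cy" (the principal point, pixels), "D" ([k1, k2, p1, p2, k3] as OpenCV has them; the pictures are not rectified), "origin" and "orientation" of the camera in the world. Camera axes: x right, y up, looking along -z (the intrinsics and any distortion apply to the point x, -y, -z); pixel columns grow to the right and rows downward; lengths in m; the calibration is good to about 2 mm. A picture is of the moment at which its call begins.
- robot.close_job(): hands the job in; it is judged then, once.
The state is a dict: "time": time; "joint_positions": joint angles; "qvel": joint speeds; "joint_torque": joint torques, N m; "tool_pos": TCP position; "ee_rot": TCP orientation; "wrist_force": force on the tool from outside, world axes, zero at the start; "wrist_torque": the same for the moment, N m; "width": finger opening in m; "finger_force": force on a finger pad.
Only numpy, scipy, OpenCV 4.12 (cv2) and the standard library are available. Lean on these libraries where they do the work, as an engineer would, in place of code of your own. Each camera call takes 0.05 s, during which the arm holds its last target. There are 200 camera calls.

## Working session

There is one attempt and no reset: what is moved stays moved. The work goes in short steps, Python scripts to look and compute and a tool call to move; the robot and the scene stay as the last step left them, time stands still between calls to the robot, and variables do not carry over. Pictures are saved under pics/ and viewed, at most 10 in all, crops included, and the job is handed in when it is done.

Besides the shell and the picture viewer there is one more tool, called after ">>>" as name(argument=value, ...) on one line, values as JSON. move_arm: Moves the arm, as the interface text tells. Its arguments: {"type":"object","properties":{"deltas":{"type":"array","items":{"type":"number"}}},"required":["deltas"]}

```bash
mkdir -p pics && cat > h.py <<'E'
import numpy as np, cv2, pickle
from scipy.spatial.transform import Rotation as Rn
def K(s):
    f=200/np.tan(np.radians(s["fov_y"])/2); return np.array([[f,0,s["cx"]],[0,f,s["cy"]],[0,0,1]])
def Rc(s):
    o=np.array(s["orientation"]); 
    return o if o.shape==(3,3) else Rn.from_euler('xyz',o).as_matrix()
def cloud(s):
    v,u=np.mgrid[0:400,0:640]; p=np.stack([u,v],-1).reshape(-1,1,2).astype(float)
    n=cv2.undistortPoints(p,K(s),np.array(s["D"])).reshape(400,640,2); d=s["depth"]
    c=np.stack([n[...,0]*d,-n[...,1]*d,-d],-1)
    w=c@Rc(s).T+np.array(s["origin"]); w[d==0]=np.nan; return w
def proj(s,P):
    c=(np.atleast_2d(P)-np.array(s["origin"]))@Rc(s); c=c*[1,-1,-1]
    return cv2.projectPoints(c,np.zeros(3),np.zeros(3),K(s),np.array(s["D"]))[0].reshape(-1,2)
def snap(n,tag):
    from bench import robot
    s=robot.snapshot(n); pickle.dump(s,open(f"pics/{tag}.pkl","wb")); cv2.imwrite(f"pics/{tag}.png",s["image"][...,::-1]); return s
def load(tag): return pickle.load(open(f"pics/{tag}.pkl","rb"))
E
python3 -c "
from h import *
for n in('side','top'):
  s=snap(n,n+'0'); print(n,s['fov_y'],s['cx'],s['cy'],s['D'],s['origin'],s['orientation'])
from bench import robot; print(robot.get_obs())"
```

```text
side 49.650114221378814 323.01569454255946 197.38511293227717 [0.01650739 0.         0.         0.         0.        ] [ 1.36031836 -0.52740035  0.86229205] [ 0.99172502 -0.01559256  0.93197362]
top 48.38267234247332 323.2809880251961 198.24612659930727 [-0.03228443  0.          0.          0.          0.        ] [0.41589965 0.0580942  1.48722455] [ 0.12487172  0.01479152 -1.54419299]
{'time': 0.1, 'joint_positions': array([-1.26908475e+00,  8.78572461e-02,  1.37211527e+00, -1.02395859e-05,
        1.68360547e+00, -1.03094372e-01]), 'qvel': array([-0.0001918 , -0.00089834, -0.00602412,  0.00048285,  0.00132168,
       -0.00085231]), 'joint_torque': array([ 2.53110491e-03, -3.41254950e+01, -3.03299654e+01,  7.19714002e-02,
        3.05272965e-02, -1.06387504e-04]), 'tool_pos': array([ 0.2164565, -0.5050651,  0.2044281]), 'ee_rot': array([-3.13961681e+00, -1.94192078e-04,  4.04804618e-01]), 'wrist_force': array([0.46180851, 0.50524497, 0.62740869]), 'wrist_torque': array([0.02783675, 0.01817789, 0.04088452]), 'finger_force': 0.0, 'width': 0.09406317604120681}
```

View pics/side0.png

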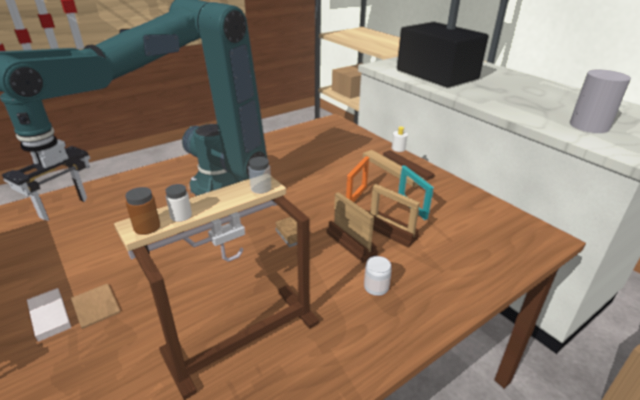

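View pics/top0.png

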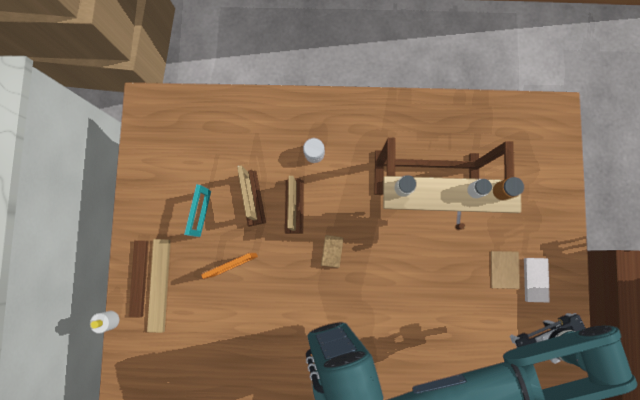

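```bash
python3 -c "
from h import *
a=load('side0')['image'][140:300,200:440];b=load('top0')['image'][130:260,170:340]; c=load('top0')['image'][130:260,370:540];d=load('side0')['image'][170:290,110:310]
r=lambda x:cv2.resize(x,(400,300),interpolation=3)
cv2.imwrite('pics/c1.png',np.vstack([np.hstack([r(a),r(b)]),np.hstack([r(d),r(c)])])[...,::-1])
for t in('top0','side0'):
  s=load(t);w=cloud(s)
  print(t)
  if t=='top0':
    for u,v in[(245,185),(252,205),(290,190),(297,215),(314,150),(332,250),(459,225),(400,210),(505,270),(225,265),(450,209),(300,300)]:print(u,v,w[v,u].round(3))
  else:
    for u,v in[(395,195),(393,235),(352,205),(378,265),(226,225),(230,256),(287,230),(200,238)]:print(u,v,w[v,u].round(3))
"
```

```text
top0
245 185 [0.618 0.322 0.151]
252 205 [0.569 0.318 0.039]
290 190 [0.606 0.184 0.152]
297 215 [0.54  0.169 0.041]
314 150 [0.748 0.118 0.081]
332 250 [0.429 0.052 0.035]
459 225 [ 0.505 -0.297  0.255]
400 210 [ 0.569 -0.174 -0.004]
505 270 [ 0.378 -0.519  0.006]
225 265 [0.374 0.375 0.133]
450 209 [ 0.541 -0.252  0.329]
300 300 [ 0.263  0.153 -0.006]
side0
395 195 [0.607 0.32  0.149]
393 235 [0.634 0.304 0.018]
352 205 [0.573 0.177 0.149]
378 265 [0.761 0.115 0.085]
226 225 [ 0.591 -0.223  0.26 ]
230 256 [ 0.407 -0.15   0.001]
287 230 [0.441 0.032 0.039]
200 238 [ 0.275 -0.188  0.001]
```

View pics/c1.png

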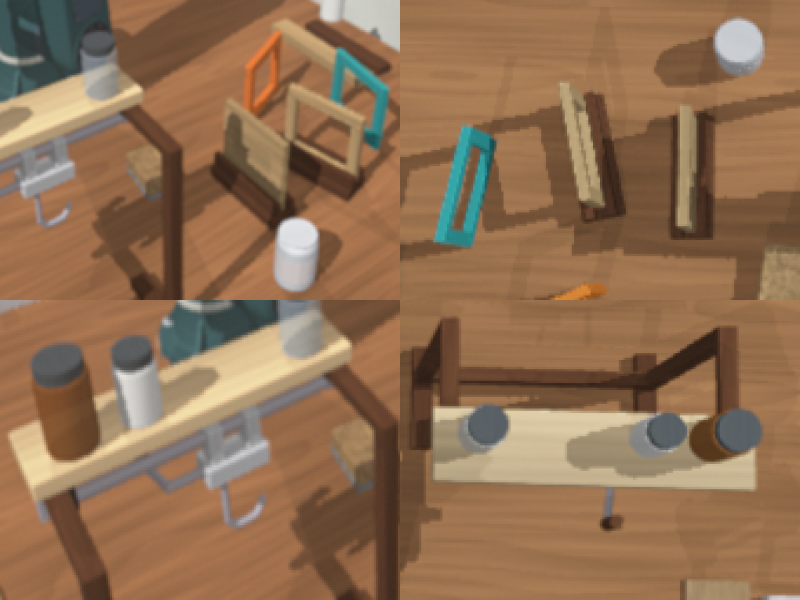

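```bash
python3 -c "
from h import *
P=np.vstack([cloud(load(t)).reshape(-1,3) for t in('top0','side0')]); T=cloud(load('top0')).reshape(-1,3);S=cloud(load('side0')).reshape(-1,3)
def box(Q,lo,hi): return Q[np.all((Q>lo)&(Q<hi),1)]
for nm,Q in(('top',T),('side',S)):
  for lo,hi,n in(([.5,.24,.138],[.72,.36,.165],'frame'),([.5,.15,.138],[.72,.21,.165],'panel')):
    q=box(Q,lo,hi); r=cv2.minAreaRect((q[:,:2]*1000).astype(np.float32)); v=np.linalg.svd(q[:,:2]-q[:,:2].mean(0),full_matrices=0)[2][0]; print(nm,n,len(q),q.mean(0).round(4),np.median(q[:,2]).round(4),r,np.arctan(v[1]/v[0]))
q=box(T,[.45,-.5,.3],[.75,.1,.345]); r=cv2.minAreaRect((q[:,:2]*1000).astype(np.float32)); print('shelf',len(q),np.median(q[:,2]),r,cv2.boxPoints(r).round(1).tolist())
for nm,Q in(('top',T),('side',S)):
  q=box(Q,[.47,-.34,.2],[.525,-.25,.3]); print(nm,'knob',len(q),q.mean(0).round(4),q.min(0),q.max(0), box(q,[0,-1,q[:,2].max()-.006],[1,1,1]).mean(0))
q=box(S,[.5,-.3,.15],[.68,-.12,.2]); print('hook',q.round(3).tolist())
q=box(S,[.5,-.35,.21],[.68,-.1,.275]); print('block',len(q),q.min(0),q.max(0))
q=box(P,[.33,-.0,.025],[.5,.12,.05]); print('sander',q.min(0),q.max(0))
q=box(P,[.66,.05,.075],[.85,.2,.095]); print('tin',q.mean(0))
"
```

```text
top frame 264 [0.5993 0.325  0.1492] 0.1494 ((599.7193603515625, 325.5972900390625), (159.46572875976562, 15.148155212402344), 12.846238136291504) 0.2289979726122207
top panel 241 [0.5745 0.1816 0.1492] 0.1494 ((574.7387084960938, 181.83230590820312), (14.707716941833496, 149.33995056152344), 89.90872192382812) 0.007537833296166338
side frame 273 [0.6088 0.324  0.1468] 0.1482 ((605.3255004882812, 325.6243591308594), (158.2914581298828, 19.414419174194336), 13.464200973510742) 0.22635174636758373
side panel 258 [0.5849 0.1798 0.1474] 0.1489 ((577.9927368164062, 181.61813354492188), (155.9162139892578, 18.520862579345703), 0.45760378241539) 0.016506859316516014
shelf 4042 0.32667375374685503 ((634.9219970703125, -259.18060302734375), (197.2060089111328, 360.2402648925781), 0.05081776902079582) [[536.2000122070312, -79.0999984741211], [536.5, -439.3999938964844], [733.7000122070312, -439.20001220703125], [733.4000244140625, -79.0]]
top knob 77 [ 0.5058 -0.3004  0.241 ] [ 0.49360565 -0.31073151  0.20971082] [ 0.52400767 -0.29300678  0.2610249 ] [ 0.5018213  -0.30186189  0.25736933]
side 
[... 2071 characters left out ...]
[0.605, -0.219, 0.169], [0.604, -0.216, 0.166], [0.601, -0.245, 0.175], [0.603, -0.243, 0.176], [0.602, -0.241, 0.174], [0.604, -0.239, 0.175], [0.605, -0.237, 0.174], [0.602, -0.233, 0.171], [0.602, -0.231, 0.169], [0.6, -0.227, 0.166], [0.603, -0.226, 0.167], [0.604, -0.224, 0.168], [0.605, -0.222, 0.167], [0.601, -0.241, 0.17], [0.604, -0.239, 0.172], [0.602, -0.236, 0.169], [0.6, -0.233, 0.166], [0.604, -0.232, 0.168], [0.604, -0.229, 0.167], [0.603, -0.237, 0.166], [0.603, -0.234, 0.166]]
block 688 [ 0.50600771 -0.31313549  0.21040384] [ 0.62073951 -0.19141601  0.2747219 ]
sander [0.37477254 0.016815   0.02502714] [0.48072461 0.08613191 0.04587293]
tin [0.75882721 0.1174735  0.08378301]
```

```bash
python3 -c "
from h import *
for t in('top0','side0'):
  Q=cloud(load(t)).reshape(-1,3); q=Q[(abs(Q[:,2]-.327)<.006)&(Q[:,0]>.5)&(Q[:,0]<.7)&(Q[:,1]<0)&(Q[:,1]>-.6)]
  print(t,len(q),np.median(q[:,2]))
  ys=np.arange(-.42,-.09,.02); e=[]
  for y in ys:
    k=q[abs(q[:,1]-y)<.01]; e.append((y,k[:,0].min(),k[:,0].max()) if len(k)>3 else (y,np.nan,np.nan))
  e=np.array(e); print(e.round(3).tolist()); g=~np.isnan(e[:,1]); print(np.polyfit(e[g,0],e[g,1],1))
  print(q[:,1].min(),q[:,1].max(), [ (a,q[abs(q[:,0]-a)<.008][:,1].min().round(3),q[abs(q[:,0]-a)<.008][:,1].max().round(3)) for a in(.55,.565,.58,.6)])
S=cloud(load('side0')).reshape(-1,3)
q=S[(S[:,0]>.58)&(S[:,0]<.63)&(S[:,1]<-.1)&(S[:,1]>-.35)&(S[:,2]>.2)&(S[:,2]<.3)]
for z in np.arange(.2,.3,.008):
  k=q[abs(q[:,2]-z)<.004]; print(z.round(3),len(k),k.min(0).round(3) if len(k) else '',k.max(0).round(3) if len(k) else '')
q=q[(q[:,2]>.238)&(q[:,2]<.26)];print('blockface',np.polyfit(q[:,1],q[:,0],1))
"
```

```text
top0 3193 0.3272515353152359
[[-0.42, 0.537, 0.578], [-0.4, 0.536, 0.568], [-0.38, 0.537, 0.621], [-0.36, 0.538, 0.621], [-0.34, 0.537, 0.58], [-0.32, 0.537, 0.623], [-0.3, 0.537, 0.623], [-0.28, 0.539, 0.622], [-0.26, 0.538, 0.621], [-0.24, 0.537, 0.624], [-0.22, 0.538, 0.623], [-0.2, 0.539, 0.622], [-0.18, 0.539, 0.622], [-0.16, 0.538, 0.621], [-0.14, 0.538, 0.575], [-0.12, 0.54, 0.623], [-0.1, 0.54, 0.622]]
[0.00816098 0.54006956]
-0.43936083559337 -0.0794323724861091 [(0.55, np.float64(-0.439), np.float64(-0.08)), (0.565, np.float64(-0.439), np.float64(-0.08)), (0.58, np.float64(-0.438), np.float64(-0.08)), (0.6, np.float64(-0.369), np.float64(-0.08))]
side0 2897 0.32828458924668913
[[-0.42, 0.54, 0.626], [-0.4, 0.54, 0.626], [-0.38, 0.612, 0.625], [-0.36, 0.542, 0.625], [-0.34, 0.541, 0.626], [-0.32, 0.54, 0.626], [-0.3, 0.573, 0.626], [-0.28, 0.539, 0.626], [-0.26, 0.538, 0.627], [-0.24, 0.541, 0.626], [-0.22, 0.54, 0.627], [-0.2, 0.539, 0.627], [-0.18, 0.54, 0.627], [-0.16, 0.54, 0.626], [-0.14, 0.539, 0.628], [-0.12, 0.61, 0.628], [-0.1, 0.577, 0.631]]
[0.03341382 0.56110259]
[... 280 characters left out ...]
0.204]
0.208 10 [ 0.597 -0.247  0.205] [ 0.606 -0.241  0.211]
0.216 10 [ 0.599 -0.247  0.214] [ 0.604 -0.24   0.219]
0.224 4 [ 0.603 -0.245  0.221] [ 0.604 -0.241  0.225]
0.232 6 [ 0.614 -0.254  0.234] [ 0.615 -0.191  0.236]
0.24 81 [ 0.582 -0.311  0.236] [ 0.619 -0.193  0.244]
0.248 188 [ 0.581 -0.311  0.244] [ 0.621 -0.193  0.252]
0.256 245 [ 0.582 -0.305  0.252] [ 0.62  -0.192  0.26 ]
0.264 62 [ 0.591 -0.261  0.26 ] [ 0.616 -0.198  0.268]
0.272 61 [ 0.594 -0.288  0.268] [ 0.615 -0.128  0.276]
0.28 218 [ 0.589 -0.349  0.276] [ 0.615 -0.101  0.284]
0.288 462 [ 0.594 -0.35   0.284] [ 0.615 -0.102  0.292]
0.296 57 [ 0.598 -0.261  0.292] [ 0.63  -0.11   0.299]
blockface [0.14319788 0.64331976]
```

```bash
cat >> h.py <<'E'
def row(p,rpy,g,n=8):
    """row to reach TCP p, rpy from the measured pose, closure g"""
    from bench import robot
    o=robot.get_obs(); R=Rn.from_euler('xyz',o["ee_rot"]); 
    t=(R.inv()*Rn.from_euler('xyz',rpy)).as_rotvec(); d=R.inv().apply(np.array(p)-o["tool_pos"])*100
    print(round(o["time"],2),np.round(o["tool_pos"],4),np.round(o["ee_rot"],3),'J',np.round(o["joint_positions"],2),'->',[*np.round(t,3).tolist(),*np.round(d,2).tolist(),g],'dist',np.linalg.norm(d).round(1),'ang',np.degrees(np.linalg.norm(t)).round(1))
L=np.radians(40)
def tcp(g,yaw,ext=.015,back=0,L=L):
    """g=point gripped; returns TCP pos, rpy for lean L"""
    d=Rn.from_euler('xyz',[np.pi,-L,yaw]).apply([0,0,1]); return np.array(g)+d*(ext-back),[np.pi,-L,yaw]
def railpt(c,yaw,gx): return np.array(c)+gx*np.array([np.cos(yaw),np.sin(yaw),0])
C0=np.array([.6015,.3255,.140]);Y0=.229;GX=-.04
E
python3 -c "
from h import *
p,r=tcp(railpt(C0,Y0,GX),Y0,back=.10); print(p,r); row(p,r,-1)
print(tcp(railpt(C0,Y0,GX),Y0)[0])"
```

```text
[0.50933366 0.30401706 0.20511378] [3.141592653589793, np.float64(-0.6981317007977318), 0.229]
0.1 [ 0.2165 -0.5051  0.2044] [-3.14  -0.     0.405] J [-1.27  0.09  1.37 -0.    1.68 -0.1 ] -> [-0.063, 0.696, 0.168, 58.79, -62.83, 0.07, -1] dist 86.0 ang 41.2
[0.57193435 0.31860858 0.12850933]
```

>>> move_arm(deltas=[-0.063,0.696,0.168,58.8,-62.8,-8,-1,-0.063,0.696,0.168,58.8,-62.8,-8,-1,-0.063,0.696,0.168,58.8,-62.8,-8,-1,-0.063,0.696,0.168,58.8,-62.8,-8,-1,-0.063,0.696,0.168,58.8,-62.8,-8,-1,-0.063,0.696,0.168,58.8,-62.8,-8,-1,-0.063,0.696,0.168,58.8,-62.8,-8,-1,-0.063,0.696,0.168,58.8,-62.8,-8,-1])

```text
time: 0.9
tool_pos: [0.3521, -0.13, 0.2419]
ee_rot: [3.141, -0.698, 0.226]
wrist_force: [1.2, 0.0, 0.9]
width: 0.0939
finger_force: 0.0
```

```bash
python3 -c "
from h import *
p,r=tcp(railpt(C0,Y0,GX),Y0,back=.10); row(p,r,-1)"
```

```text
0.9 [ 0.3521 -0.13    0.2419] [ 3.141 -0.698  0.226] J [-1.19 -0.71  2.05  0.69  1.65  0.27] -> [0.003, -0.0, -0.003, 16.81, -38.8, 18.88, -1] dist 46.3 ang 0.2
```

```bash
python3 -c "
from h import *
p,r=tcp(railpt(C0,Y0,GX),Y0,back=.10); row([.47,-.05,.28],r,-1);row([.51,.1,.27],r,-1);row(p,r,-1)"
```

```text
0.9 [ 0.3521 -0.13    0.2419] [ 3.141 -0.698  0.226] J [-1.19 -0.71  2.05  0.69  1.65  0.27] -> [0.003, -0.0, -0.003, 12.62, -5.17, 5.61, -1] dist 14.7 ang 0.2
0.9 [ 0.3521 -0.13    0.2419] [ 3.141 -0.698  0.226] J [-1.19 -0.71  2.05  0.69  1.65  0.27] -> [0.003, -0.0, -0.003, 17.54, -18.89, 11.03, -1] dist 28.0 ang 0.2
0.9 [ 0.3521 -0.13    0.2419] [ 3.141 -0.698  0.226] J [-1.19 -0.71  2.05  0.69  1.65  0.27] -> [0.003, -0.0, -0.003, 16.81, -38.8, 18.88, -1] dist 46.3 ang 0.2
```

>>> move_arm(deltas=[0,0,0,12.6,-5.2,5.6,-1,0,0,0,12.6,-5.2,5.6,-1,0,0,0,12.6,-5.2,5.6,-1,0,0,0,17.5,-18.9,11,-1,0,0,0,17.5,-18.9,11,-1,0,0,0,17.5,-18.9,11,-1,0,0,0,16.8,-38.8,18.9,-1,0,0,0,16.8,-38.8,18.9,-1])

```text
time: 1.7
tool_pos: [0.5064, 0.1883, 0.2413]
ee_rot: [3.139, -0.699, 0.232]
wrist_force: [0.0, -1.4, -0.2]
width: 0.0943
finger_force: 0.0
```

```bash
python3 -c "
from h import *
p,r=tcp(railpt(C0,Y0,GX),Y0,back=.10); row(p,r,-1)"
```

```text
1.7 [0.5064 0.1883 0.2413] [ 3.139 -0.699  0.232] J [ 0.27 -0.45  1.91 -0.03  0.98  1.62] -> [0.001, -0.001, 0.002, -0.08, -11.21, 4.63, -1] dist 12.1 ang 0.2
```

>>> move_arm(deltas=[0,0,0,-0.1,-11.2,4.6,-1,0,0,0,-0.1,-11.2,4.6,-1,0,0,0,-0.1,-11.2,4.6,-1,0,0,0,-0.1,-11.2,4.6,-1])

```text
time: 2.1
tool_pos: [0.5077, 0.3039, 0.2019]
ee_rot: [3.137, -0.693, 0.237]
wrist_force: [-0.2, -0.4, 0.9]
width: 0.0941
finger_force: 0.0
```

```bash
python3 -c "
from h import *
p,r=tcp(railpt(C0,Y0,GX),Y0,back=.0); row(p,r,-1)
a=snap('top','top1')['image'][120:320,150:390]; b=snap('side','side1')['image'][100:260,310:470]
cv2.imwrite('pics/c2.png',np.hstack([cv2.resize(a,(400,333)),cv2.resize(b,(333,333))])[...,::-1])"
```

```text
2.1 [0.5077 0.3039 0.2019] [ 3.137 -0.693  0.237] J [ 0.57 -0.26  1.86 -0.28  0.9   2.01] -> [-0.001, 0.005, 0.006, 0.38, 0.04, 9.85, -1] dist 9.9 ang 0.5
```

View pics/c2.png

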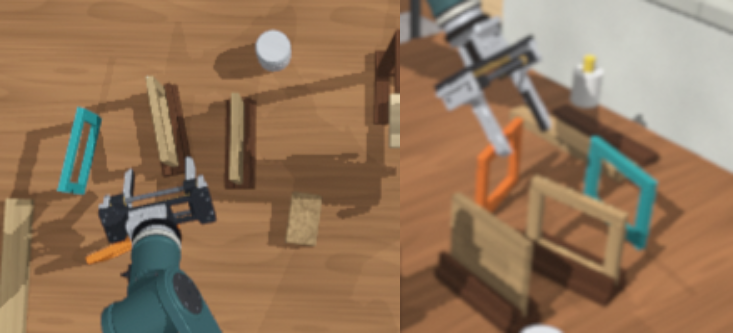

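The gripper (left, about 155,205) straddles the frame's rail (160,120), with the bare-wood windowed frame at right (575,225) and the panel clear. I'm advancing and closing.

>>> move_arm(deltas=[0,0.005,0.006,0.1,0,3,-1,0,0.005,0.006,0.2,0,6,-1,0,0.005,0.006,0.3,0,8,-1,0,0.005,0.006,0.4,0,9.8,-1,0,0.005,0.006,0.4,0,9.8,-1,0,0.005,0.006,0.4,0,9.8,1,0,0.005,0.006,0.4,0,9.8,1,0,0.005,0.006,0.4,0,9.8,1])

```text
time: 3.0
tool_pos: [0.5742, 0.3161, 0.1346]
ee_rot: [-3.138, -0.705, 0.222]
wrist_force: [-0.0, -0.8, -0.1]
width: 0.0736
finger_force: 0.0
```

>>> move_arm(deltas=[0,0,0,0,0,0,1,0,0,0,0,0,0,1,0,0,0,0,0,0,1])

```text
time: 3.3
tool_pos: [0.5739, 0.3164, 0.1331]
ee_rot: [-3.139, -0.703, 0.223]
wrist_force: [0.1, -0.4, 0.4]
width: 0.0494
finger_force: 0.0
```

```bash
python3 -c "
from h import *
p,r=tcp(railpt(C0,Y0,GX),Y0); row(p,r,1);row(p+[0,0,.2],r,1);
from bench import robot;o=robot.get_obs();print(o['width'],o['finger_force'],o['wrist_force'])"
```

```text
3.3 [0.5739 0.3164 0.1331] [-3.139 -0.703  0.223] J [ 0.52 -0.07  1.84 -0.29  0.7   2.02] -> [0.001, -0.005, -0.005, -0.4, -0.26, 0.26, 1] dist 0.5 ang 0.4
3.3 [0.5739 0.3164 0.1331] [-3.139 -0.703  0.223] J [ 0.52 -0.07  1.84 -0.29  0.7   2.02] -> [0.001, -0.005, -0.005, 12.53, -0.3, -14.99, 1] dist 19.5 ang 0.4
0.0494206231520461 0.0 [ 0.06367201 -0.36863961  0.42838867]
```

>>> move_arm(deltas=[0,-0.005,-0.005,-0.4,-0.25,0.25,1,0,-0.005,-0.005,-0.4,-0.25,0.25,1,0,-0.005,-0.005,-0.4,-0.25,0.25,1,0,-0.005,-0.005,-0.4,-0.25,0.25,1,0,-0.005,-0.005,-0.4,-0.25,0.25,1,0,-0.005,-0.005,-0.4,-0.25,0.25,1,0,-0.005,-0.005,-0.4,-0.25,0.25,1,0,-0.005,-0.005,-0.4,-0.25,0.25,1])

```text
time: 4.1
tool_pos: [0.572, 0.3183, 0.1282]
ee_rot: [3.14, -0.698, 0.229]
wrist_force: [0.1, 0.4, -0.4]
width: 0.0138
finger_force: 30.0
```

```bash
python3 -c "
from h import *
p,r=tcp(railpt(C0,Y0,GX),Y0); row(p,r,1);row(p+[0,0,.16],r,1);
from bench import robot;o=robot.get_obs();print(o['width'],o['finger_force'],o['wrist_force'])"
```

```text
4.1 [0.572  0.3183 0.1282] [ 3.14  -0.698  0.229] J [ 0.52 -0.06  1.85 -0.29  0.7   2.02] -> [0.001, 0.0, 0.0, 0.02, -0.03, -0.02, 1] dist 0.0 ang 0.1
4.1 [0.572  0.3183 0.1282] [ 3.14  -0.698  0.229] J [ 0.52 -0.06  1.85 -0.29  0.7   2.02] -> [0.001, 0.0, 0.0, 10.3, -0.01, -12.28, 1] dist 16.0 ang 0.1
0.013792784881456374 29.999642372131348 [ 0.13047369  0.42818384 -0.38183967]
```

>>> move_arm(deltas=[0,0,0,1.3,0,-1.5,1,0,0,0,2.6,0,-3.1,1,0,0,0,4.5,0,-5.3,1,0,0,0,7,0,-8.3,1,0,0,0,9,0,-10.7,1,0,0,0,10.3,0,-12.3,1,0,0,0,10.3,0,-12.3,1])

```text
time: 4.8
tool_pos: [0.573, 0.3191, 0.2939]
ee_rot: [-3.14, -0.705, 0.227]
wrist_force: [0.3, 0.2, -1.3]
width: 0.0139
finger_force: 30.0
```

```bash
python3 -c "
from h import *
a=snap('top','top2'); b=snap('side','side2')
cv2.imwrite('pics/c3.png',np.hstack([cv2.resize(a['image'][100:300,150:390],(400,333)),cv2.resize(b['image'][60:260,290:490],(333,333))])[...,::-1])
from bench import robot;o=robot.get_obs();print(o['tool_pos'],o['ee_rot'],o['width'],o['finger_force'],o['wrist_force'])
H=np.array([.600,-.218,.170]); YH=-.2
for x,dy,z in((.5,.063,.03),(.6,.063,.024)):
  c=np.array([x,H[1]+dy,.180+z]); p,r=tcp(railpt(c,YH,GX),YH); row(p,r,1)
"
```

```text
[0.57125331 0.31821387 0.28715169] [ 3.13964435 -0.69555242  0.22916266] 0.013539975311596385 29.999264180660248 [-1.05435811 -0.45435583 -3.08520255]
4.9 [0.5713 0.3182 0.2872] [ 3.14  -0.696  0.229] J [ 0.52 -0.16  1.61 -0.22  1.03  1.91] -> [-0.274, 0.002, 0.329, -21.38, 43.21, -6.21, 1] dist 48.6 ang 24.5
4.9 [0.5713 0.3182 0.2872] [ 3.14  -0.696  0.229] J [ 0.52 -0.16  1.61 -0.22  1.03  1.91] -> [-0.274, 0.002, 0.329, -14.29, 45.47, 0.49, 1] dist 47.7 ang 24.5
```

View pics/c3.png

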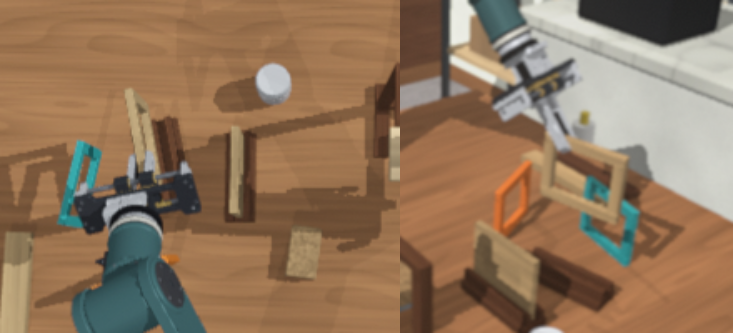

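The frame is lifted clear of its rack (right, about 585,180), still in the gripper, and the panel (505,270) is undisturbed. I'm checking its tilt before moving on.

```bash
python3 -c "
from h import *
for t in('top2','side2'):
  Q=cloud(load(t)).reshape(-1,3)
  d=np.array([np.cos(.229),np.sin(.229)]); n=np.array([-d[1],d[0]]); c=np.array([.6015,.3255])
  u=(Q[:,:2]-c)@d; v=(Q[:,:2]-c)@n
  k=(abs(v)<.011)&(u>-.1)&(u<.1)&(Q[:,2]>.15)&(Q[:,2]<.40)
  for a in np.arange(-.09,.1,.01):
    m=k&(abs(u-a)<.005); 
    if m.sum()>1: print(t,a.round(3),m.sum(),Q[m,2].min().round(4),np.sort(Q[m,2])[-2:].round(4),v[m].mean().round(4))
"
```

```text
top2 -0.09 17 0.3557 [0.3995 0.3997] 0.0054
top2 -0.08 17 0.3473 [0.3995 0.3999] 0.0031
top2 -0.07 19 0.1921 [0.3945 0.3984] 0.0039
top2 -0.06 24 0.1986 [0.3497 0.3506] 0.0024
top2 -0.05 33 0.1889 [0.3372 0.3391] 0.001
top2 -0.04 39 0.193 [0.3242 0.3264] -0.0008
top2 -0.03 37 0.1879 [0.3202 0.3207] -0.0017
top2 -0.02 29 0.1932 [0.3192 0.3202] -0.0018
top2 -0.01 36 0.1854 [0.3189 0.3189] -0.0009
top2 -0.0 45 0.1875 [0.3185 0.3188] -0.0006
top2 0.01 41 0.1907 [0.3205 0.3217] -0.0004
top2 0.02 41 0.1856 [0.3176 0.3186] -0.0006
top2 0.03 42 0.1878 [0.318  0.3184] -0.0005
top2 0.04 42 0.1988 [0.3193 0.3203] -0.0
top2 0.05 44 0.188 [0.3198 0.3202] -0.0003
top2 0.06 63 0.1901 [0.3187 0.3196] -0.0013
top2 0.07 46 0.1902 [0.3199 0.3213] -0.0032
top2 0.08 24 0.1931 [0.3198 0.3201] -0.0037
side2 -0.09 15 0.3574 [0.3989 0.3996] 0.0054
side2 -0.08 65 0.1835 [0.3992 0.3996] 0.0016
side2 -0.07 142 0.1829 [0.3972 0.3974] -0.0032
side2 -0.06 162 0.1835 [0.3484 0.352 ] -0.0016
side2 -0.05 43 0.183 [0.335  0.3406] 0.0007
side2 -0.04 41 0.1845 [0.3226 0.3242] -0.0006
side2 -0.03 43 0.1832 [0.3136 0.3158] -0.0043
side2 -0.02 48 0.1832 [0.3126 0.3131] -0.0046
side2 -0.01 50 0.1839 [0.3122 0.3123] -0.0043
side2 -0.0 48 0.1826 [0.3126 0.3132] -0.0045
side2 0.01 53 0.1824 [0.3137 0.3138] -0.0043
side2 0.02 46 0.1837 [0.3132 0.3134] -0.0048
side2 0.03 57 0.1837 [0.3128 0.3133] -0.004
side2 0.04 51 0.1812 [0.3128 0.3129] -0.004
side2 0.05 54 0.1833 [0.3136 0.3142] -0.0046
side2 0.06 68 0.1839 [0.3127 0.3131] -0.0051
side2 0.07 138 0.1828 [0.3132 0.3138] -0.006
side2 0.08 178 0.1834 [0.3133 0.3134] -0.0032
```

```bash
python3 -c "
from h import *
for c,y in(([.53,.19,.30],0),([.47,.05,.30],-.2)):
  p,r=tcp(railpt(c,y,GX),y); row(p,r,1)
"
```

```text
4.9 [0.5713 0.3182 0.2872] [ 3.14  -0.696  0.229] J [ 0.52 -0.16  1.61 -0.22  1.03  1.91] -> [-0.145, 0.002, 0.176, -7.5, 10.87, -6.42, 1] dist 14.7 ang 13.1
4.9 [0.5713 0.3182 0.2872] [ 3.14  -0.696  0.229] J [ 0.52 -0.16  1.61 -0.22  1.03  1.91] -> [-0.274, 0.002, 0.329, -14.28, 22.58, -12.05, 1] dist 29.3 ang 24.5
```

>>> move_arm(deltas=[-0.05,0,0.06,-2.5,3.6,-2.1,1,-0.1,0,0.12,-5,7.2,-4.3,1,-0.145,0,0.176,-7.5,10.9,-6.4,1,-0.19,0,0.23,-9.8,14.8,-8.3,1,-0.235,0,0.28,-12,18.7,-10.2,1,-0.274,0,0.329,-14.3,22.6,-12.05,1,-0.274,0,0.329,-14.3,22.6,-12.05,1])

```text
time: 5.6
tool_pos: [0.4385, 0.0522, 0.2865]
ee_rot: [3.139, -0.695, -0.206]
wrist_force: [0.0, 0.1, -2.9]
width: 0.0137
finger_force: 30.0
```

```bash
python3 -c "
from h import *
y=-.2
for c in([.47,-.055,.25],[.5,-.155,.206],[.6,-.155,.204]):
  p,r=tcp(railpt(c,y,GX),y); row(p,r,1)
"
```

```text
5.6 [0.4385 0.0522 0.2865] [ 3.139 -0.695 -0.206] J [ 0.19 -0.66  1.94 -0.27  1.22  1.97] -> [0.006, 0.003, -0.004, -1.35, 9.85, 5.14, 1] dist 11.2 ang 0.5
5.6 [0.4385 0.0522 0.2865] [ 3.139 -0.695 -0.206] J [ 0.19 -0.66  1.94 -0.27  1.22  1.97] -> [0.006, 0.003, -0.004, -0.35, 19.01, 11.73, 1] dist 22.3 ang 0.5
5.6 [0.4385 0.0522 0.2865] [ 3.139 -0.695 -0.206] J [ 0.19 -0.66  1.94 -0.27  1.22  1.97] -> [0.006, 0.003, -0.004, 7.04, 16.95, 18.15, 1] dist 25.8 ang 0.5
```

>>> move_arm(deltas=[0,0,0,0,4.7,3.2,1,0,0,0,0.1,9.4,6.4,1,0,0,0,0,12.5,8.2,1,0,0,0,-0.2,15.8,10,1,0,0,0,-0.35,19,11.7,1,0,0,0,-0.35,19,11.7,1,0,0,0,-0.35,19,11.7,1])

```text
time: 6.3
tool_pos: [0.4733, -0.1445, 0.1941]
ee_rot: [-3.138, -0.693, -0.204]
wrist_force: [-0.2, 1.0, -1.7]
width: 0.0135
finger_force: 30.0
```

```bash
python3 -c "
from h import *
y=-.2
for c in([.5,-.155,.206],[.6,-.155,.204]):
  p,r=tcp(railpt(c,y,GX),y); row(p,r,1)
"
```

```text
6.3 [ 0.4733 -0.1445  0.1941] [-3.138 -0.693 -0.204] J [-0.59 -0.56  2.07  0.29  1.    1.11] -> [-0.001, 0.005, -0.003, -0.13, 0.5, -0.16, 1] dist 0.5 ang 0.4
6.3 [ 0.4733 -0.1445  0.1941] [-3.138 -0.693 -0.204] J [-0.59 -0.56  2.07  0.29  1.    1.11] -> [-0.001, 0.005, -0.003, 7.28, -1.51, 6.25, 1] dist 9.7 ang 0.4
```

>>> move_arm(deltas=[0,0.005,-0.003,1.4,0.1,1.1,1,0,0.005,-0.003,2.9,-0.4,2.3,1,0,0.005,-0.003,4.4,-0.8,3.7,1,0,0.005,-0.003,5.8,-1.1,5,1,0,0.005,-0.003,7.3,-1.5,6.25,1,0,0.005,-0.003,7.3,-1.5,6.25,1,0,0.005,-0.003,7.3,-1.5,6.25,1])

```text
time: 7.0
tool_pos: [0.5715, -0.1465, 0.1959]
ee_rot: [3.14, -0.702, -0.193]
wrist_force: [-0.6, 0.9, -2.5]
width: 0.0138
finger_force: 30.0
```

```bash
cat > fr.py <<'E'
from h import *
import sys
def pic(tag):
    s=snap('side',tag); cv2.imwrite(f'pics/{tag}c.png',cv2.resize(s['image'][160:340,100:340],(800,600),interpolation=3)[...,::-1]); return s
E
python3 -c "
from fr import *
s=pic('side3'); y=-.2
for c in([.6,-.155,.204],[.6,-.216,.204]):
  p,r=tcp(railpt(c,y,GX),y); row(p,r,1)
from bench import robot; print(robot.get_obs()['wrist_force'])
"
```

```text
7.05 [ 0.5711 -0.1471  0.1961] [ 3.14  -0.702 -0.194] J [-0.44 -0.31  1.91  0.21  0.86  1.24] -> [-0.002, -0.004, 0.005, -0.27, 0.2, 0.24, 1] dist 0.4 ang 0.4
7.05 [ 0.5711 -0.1471  0.1961] [ 3.14  -0.702 -0.194] J [-0.44 -0.31  1.91  0.21  0.86  1.24] -> [-0.002, -0.004, 0.005, 0.63, 6.19, 1.01, 1] dist 6.3 ang 0.4
[-0.31024492  1.08667381 -1.51862926]
```

View pics/side3c.png

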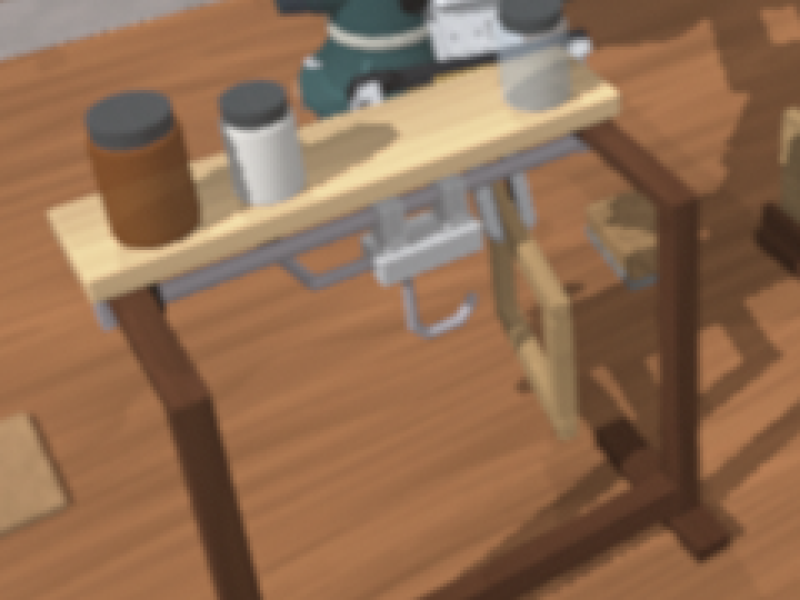

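The frame (530,310) hangs in the gripper between the hook tip (470,300) and the right post (680,350), at the hook's height. Next I'm measuring it against the hook from the depth image.

```bash
python3 -c "
from h import *
from bench import robot
s=load('side3');Q=cloud(s).reshape(-1,3)
q=Q[(Q[:,0]>.60)&(Q[:,0]<.72)&(Q[:,1]>-.188)&(Q[:,1]<-.13)&(Q[:,2]>.06)&(Q[:,2]<.24)]
for a in np.arange(.605,.7,.01):
  k=q[abs(q[:,0]-a)<.005]
  if len(k): print(a.round(3),len(k),'y',k[:,1].min().round(4),k[:,1].max().round(4),'z',np.sort(k[:,2])[[0,-1]].round(4))
print(q.max(0))
q=Q[(Q[:,0]>.58)&(Q[:,0]<.62)&(Q[:,1]>-.26)&(Q[:,1]<-.188)&(Q[:,2]>.15)&(Q[:,2]<.2)]; print('hook',q.min(0),q.max(0))
"
```

```text
0.605 41 y -0.1621 -0.1479 z [0.0909 0.2202]
0.615 39 y -0.1637 -0.1485 z [0.0921 0.2202]
0.625 41 y -0.1664 -0.1525 z [0.091  0.2206]
0.635 38 y -0.1681 -0.1528 z [0.0919 0.2217]
0.645 32 y -0.1703 -0.1548 z [0.0946 0.2207]
0.655 35 y -0.1724 -0.1569 z [0.0922 0.2211]
0.665 61 y -0.1745 -0.1585 z [0.0921 0.2206]
0.675 181 y -0.1763 -0.1607 z [0.0909 0.221 ]
0.685 113 y -0.1763 -0.1617 z [0.0905 0.2197]
[ 0.68399489 -0.14790037  0.22167533]
hook [ 0.59428508 -0.24725038  0.16346442] [ 0.60551055 -0.19394533  0.19931126]
```

```bash
python3 -c "
from h import *
from bench import robot
o=robot.get_obs(); row(o['tool_pos']+[-.002,-.061,0],o['ee_rot'],1)"
```

```text
7.05 [ 0.5711 -0.1471  0.1961] [ 3.14  -0.702 -0.194] J [-0.44 -0.31  1.91  0.21  0.86  1.24] -> [0.0, 0.0, 0.0, 0.75, 6.02, 0.64, 1] dist 6.1 ang 0.0
```

>>> move_arm(deltas=[0,0,0,0.15,1.2,0.13,1,0,0,0,0.3,2.4,0.26,1,0,0,0,0.45,3.6,0.39,1,0,0,0,0.6,4.8,0.52,1,0,0,0,0.75,6,0.64,1,0,0,0,0.75,6,0.64,1,0,0,0,0.75,6,0.64,1])

```text
time: 7.75
tool_pos: [0.5687, -0.2093, 0.1966]
ee_rot: [3.14, -0.703, -0.197]
wrist_force: [-0.1, 0.1, -2.4]
width: 0.0137
finger_force: 30.0
```

```bash
python3 -c "
from fr import *
from bench import robot
s=pic('side4');Q=cloud(s).reshape(-1,3)
q=Q[(Q[:,0]>.60)&(Q[:,0]<.72)&(Q[:,1]>-.25)&(Q[:,1]<-.19)&(Q[:,2]>.06)&(Q[:,2]<.24)]
for a in np.arange(.625,.7,.02):
  k=q[abs(q[:,0]-a)<.005]
  if len(k): print(a.round(3),len(k),'y',k[:,1].min().round(4),k[:,1].max().round(4),'z',np.sort(k[:,2])[[0,-1]].round(4))
print(q.max(0))
q=Q[(Q[:,0]>.57)&(Q[:,0]<.63)&(Q[:,1]>-.35)&(Q[:,1]<-.18)&(Q[:,2]>.24)&(Q[:,2]<.26)]; print('block',q.min(0),q.max(0))
o=robot.get_obs(); print(o['wrist_force']); row(o['tool_pos']+[0,0,-.03],o['ee_rot'],1)"
```

```text
0.625 35 y -0.2299 -0.215 z [0.0905 0.2214]
0.645 33 y -0.2337 -0.2174 z [0.0935 0.2228]
0.665 58 y -0.2376 -0.2227 z [0.09   0.2216]
0.685 9 y -0.233 -0.2262 z [0.1058 0.2061]
[ 0.68114972 -0.19131452  0.23996422]
block [ 0.57175584 -0.31126756  0.24033682] [ 0.62010579 -0.19230759  0.25977606]
[ 0.39559915  1.30456714 -2.57835816]
7.8 [ 0.5688 -0.209   0.1966] [ 3.14  -0.703 -0.196] J [-0.59 -0.26  1.87  0.32  0.89  1.06] -> [0.0, 0.0, 0.0, -1.94, -0.0, 2.29, 1] dist 3.0 ang 0.0
```

View pics/side4c.png

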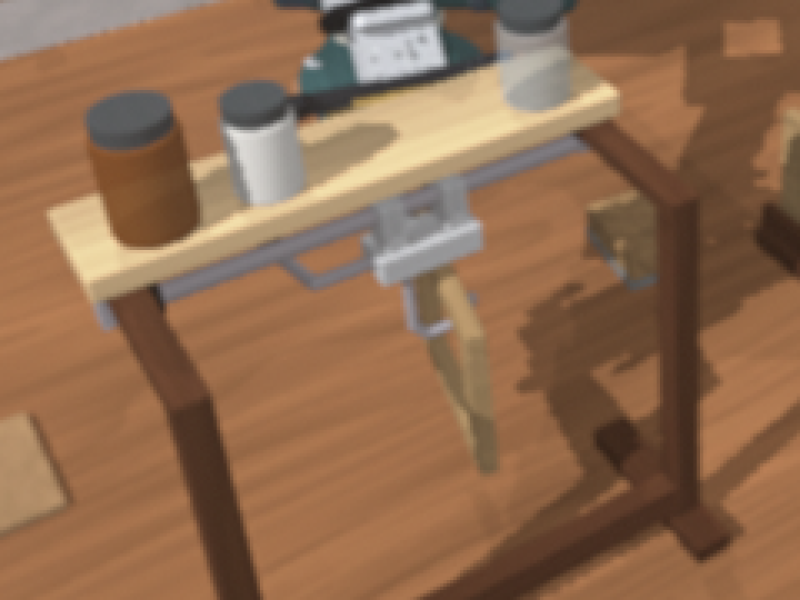

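The rail is over the hook between tip and shank (about 440,300), the tip shows to its right at (470,300), and the carriage has not shifted. I'm letting it down.

>>> move_arm(deltas=[0,0,0,-0.5,0,0.6,1,0,0,0,-1,0,1.2,1,0,0,0,-1.4,0,1.65,1,0,0,0,-1.6,0,1.9,1,0,0,0,-1.6,0,1.9,1])

```text
time: 8.3
tool_pos: [0.5689, -0.2093, 0.1702]
ee_rot: [3.141, -0.701, -0.197]
wrist_force: [-1.2, 0.1, -1.7]
width: 0.0142
finger_force: 30.0
```

>>> move_arm(deltas=[0,0,0,-0.13,0,0.15,1,0,0,0,-0.13,0,0.15,1])

```text
time: 8.5
tool_pos: [0.5693, -0.2097, 0.1697]
ee_rot: [3.14, -0.703, -0.196]
wrist_force: [0.7, -0.1, -1.3]
width: 0.0139
finger_force: 30.0
```

>>> move_arm(deltas=[0,0,0,-0.13,0,0.15,1,0,0,0,-0.13,0,0.15,1])

```text
time: 8.7
tool_pos: [0.5694, -0.2099, 0.168]
ee_rot: [3.139, -0.704, -0.196]
wrist_force: [-0.5, 0.2, -1.5]
width: 0.0138
finger_force: 30.0
```

>>> move_arm(deltas=[0,0,0,-0.13,0,0.15,1,0,0,0,-0.13,0,0.15,1,0,0,0,-0.13,0,0.15,1])

```text
time: 9.0
tool_pos: [0.5701, -0.2103, 0.1676]
ee_rot: [3.138, -0.707, -0.196]
wrist_force: [-0.5, 0.4, 4.3]
width: 0.0141
finger_force: 30.0
```

>>> move_arm(deltas=[0,0,0,-0.1,0,0.12,1,0,0,0,-0.1,0,0.12,1,0,0,0,-0.1,0,0.12,1])

```text
time: 9.3
tool_pos: [0.5706, -0.2106, 0.1675]
ee_rot: [3.137, -0.709, -0.196]
wrist_force: [-2.6, -0.1, 6.5]
width: 0.0141
finger_force: 30.0
```

```bash
python3 -c "
from fr import *
from bench import robot
s=pic('side5');Q=cloud(s).reshape(-1,3)
q=Q[(Q[:,0]>.60)&(Q[:,0]<.72)&(Q[:,1]>-.25)&(Q[:,1]<-.19)&(Q[:,2]>.04)&(Q[:,2]<.23)]
for a in np.arange(.625,.7,.02):
  k=q[abs(q[:,0]-a)<.005]
  if len(k): print(a.round(3),len(k),'y',k[:,1].min().round(4),k[:,1].max().round(4),'z',np.sort(k[:,2])[[0,-1]].round(4))
print(q.max(0))
q=Q[(Q[:,0]>.57)&(Q[:,0]<.63)&(Q[:,1]>-.35)&(Q[:,1]<-.18)&(Q[:,2]>.24)&(Q[:,2]<.26)]; print('block',q.min(0),q.max(0))
o=robot.get_obs(); print(o['wrist_force'],o['wrist_torque']); row(o['tool_pos']+[0,0,-.002],o['ee_rot'],1)"
```

```text
0.625 38 y -0.2301 -0.2151 z [0.0638 0.1922]
0.645 32 y -0.235 -0.2208 z [0.0662 0.1934]
0.665 55 y -0.2384 -0.2232 z [0.0635 0.1932]
0.685 89 y -0.2412 -0.2265 z [0.0644 0.1911]
[ 0.71994885 -0.19029266  0.22302248]
block [ 0.57133192 -0.31092524  0.24013484] [ 0.62077858 -0.1924689   0.25997488]
[-3.89056064  1.49976043  7.03208058] [ 0.02253538 -0.25641381  0.04567691]
9.35 [ 0.5706 -0.2106  0.1675] [ 3.137 -0.709 -0.196] J [-0.59 -0.24  1.92  0.34  0.82  1.02] -> [0.0, 0.0, 0.0, -0.13, -0.0, 0.15, 1] dist 0.2 ang 0.0
```

>>> move_arm(deltas=[0,0,0,0,0,0,0.1,0,0,0,0,0,0,0.1,0,0,0,0,0,0,0.1,0,0,0,0,0,0,0.1,0,0,0,0,0,0,0.1,0,0,0,0,0,0,0.1])

```text
time: 9.95
tool_pos: [0.5692, -0.2096, 0.1639]
ee_rot: [3.14, -0.703, -0.196]
wrist_force: [0.4, 0.2, -0.5]
width: 0.0426
finger_force: 0.0
```

```bash
cat >> fr.py <<'E'
def meas(tag):
    from bench import robot
    s=pic(tag);Q=cloud(s).reshape(-1,3)
    b=Q[(Q[:,0]>.57)&(Q[:,0]<.63)&(Q[:,1]>-.4)&(Q[:,1]<-.18)&(Q[:,2]>.24)&(Q[:,2]<.26)]; hy=b[:,1].max()-.030
    q=Q[(Q[:,0]>.60)&(Q[:,0]<.70)&(abs(Q[:,1]-hy)<.05)&(Q[:,2]>.03)&(Q[:,2]<.22)]
    for a in np.arange(.605,.7,.02):
        k=q[abs(q[:,0]-a)<.005]
        if len(k): print(a.round(3),len(k),'y',np.percentile(k[:,1],[5,95]).round(4)-hy,'z',np.sort(k[:,2])[[0,-1]].round(4))
    print('hook y',hy,'xmax',q[:,0].max()); o=robot.get_obs(); print(o['time'],o['tool_pos'],o['width'],o['wrist_force'],o['finger_force'])
E
python3 -c "
from fr import *
meas('side6')"
```

```text
0.605 117 y [-0.0243013  0.0229987] z [0.0627 0.2197]
0.625 31 y [-0.0082013  0.0043987] z [0.0622 0.1905]
0.645 30 y [-0.0120013  0.0019987] z [0.061  0.1902]
0.665 56 y [-0.0166013 -0.0031013] z [0.064  0.1895]
0.685 18 y [-0.0143013 -0.0055013] z [0.1458 0.1888]
hook y -0.22209870230046905 xmax 0.6831870865949194
10.0 [ 0.56916732 -0.20965903  0.16396019] 0.04230050624765508 [-0.06714495  0.14413591  1.4040802 ] 0.0
```

View pics/side6c.png

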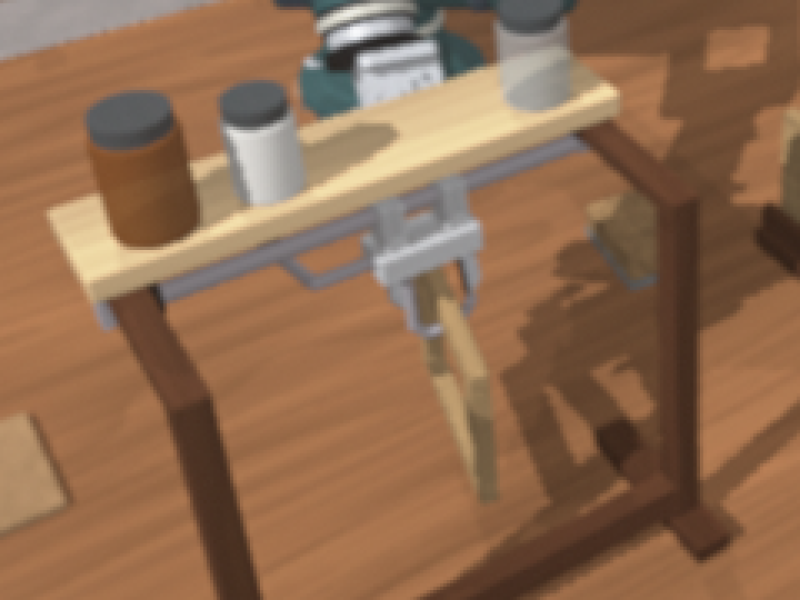

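The frame hangs on the hook (430,300), level, with the fingers open on either side of it. I'm retreating along the tool axis.

>>> move_arm(deltas=[0,0,0,0,0,-1.5,0.1,0,0,0,0,0,-3.5,0.1,0,0,0,0,0,-6,0.1,0,0,0,0,0,-9,0.1,0,0,0,0,0,-12,0.1,0,0,0,0,0,-14,0.1,0,0,0,0,0,-14,0.1])

```text
time: 10.7
tool_pos: [0.4807, -0.1926, 0.2754]
ee_rot: [3.135, -0.71, -0.195]
wrist_force: [0.8, -1.1, 0.7]
width: 0.0426
finger_force: 0.0
```

```bash
python3 -c "
from fr import *
meas('side7')
T=cloud(snap('top','top7')).reshape(-1,3)
q=T[(T[:,0]>.47)&(T[:,0]<.535)&(T[:,1]>-.34)&(T[:,1]<-.26)&(T[:,2]>.2)&(T[:,2]<.29)]
print('knob',len(q),q[q[:,2]>.25].mean(0),q.max(0))
from bench import robot; o=robot.get_obs(); print(o['ee_rot'],o['joint_positions'])"
```

```text
0.605 124 y [-0.02441479  0.02298521] z [0.0624 0.219 ]
0.625 32 y [-0.00761479  0.00448521] z [0.0635 0.1923]
0.645 31 y [-0.01191479  0.00108521] z [0.0597 0.1902]
0.665 54 y [-0.01631479 -0.00461479] z [0.0604 0.1902]
0.685 15 y [-0.01331479 -0.00521479] z [0.0804 0.1887]
hook y -0.22188521118783203 xmax 0.6819810952651693
10.75 [ 0.48064321 -0.19230894  0.27285521] 0.042354381178192645 [ 0.38946824  0.44090258 -0.11922329] 0.0
knob 87 [ 0.50180259 -0.30196209  0.25708315] [ 0.53480088 -0.29331866  0.2623296 ]
[ 3.13914739 -0.70356156 -0.19649637] [-0.7087844  -0.50750978  1.8927269   0.35345709  1.14320464  1.01418865]
```

```bash
python3 -c "
from h import *
r=[np.pi,-.35,0]
row([.507,-.258,.29],r,1);row([.507,-.258,.226],r,1)"
```

```text
10.8 [ 0.4805 -0.192   0.2709] [ 3.139 -0.704 -0.196] J [-0.71 -0.51  1.89  0.35  1.14  1.01] -> [0.102, -0.352, -0.171, 4.2, 5.96, 1.07, 1] dist 7.4 ang 23.2
10.8 [ 0.4805 -0.192   0.2709] [ 3.139 -0.704 -0.196] J [-0.71 -0.51  1.89  0.35  1.14  1.01] -> [0.102, -0.352, -0.171, 0.06, 5.95, 5.95, 1] dist 8.4 ang 23.2
```

>>> move_arm(deltas=[0.05,-0.176,-0.085,2,2,0.5,1,0.102,-0.352,-0.171,4.2,4,1,1,0.102,-0.352,-0.171,4.2,6,1.1,1,0.102,-0.352,-0.171,4.2,6,1.1,1,0.102,-0.352,-0.171,4.2,6,1.1,1,0.102,-0.352,-0.171,2.1,6,3.5,1,0.102,-0.352,-0.171,0.1,6,5.9,1,0.102,-0.352,-0.171,0.1,6,5.9,1])

```text
time: 11.6
tool_pos: [0.5037, -0.255, 0.2198]
ee_rot: [-3.133, -0.341, -0.002]
wrist_force: [-0.7, 0.4, -1.1]
width: 0.0005
finger_force: 0.0
```

```bash
python3 -c "
from h import *
r=[np.pi,-.35,0]
row([.507,-.258,.226],r,1);row([.507,-.318,.226],r,1)
from bench import robot;o=robot.get_obs();print(o['width'],o['wrist_force'])
s=snap('top','top8');cv2.imwrite('pics/c8.png',cv2.resize(s['image'][150:290,370:540],(680,560),interpolation=3)[...,::-1])"
```

```text
11.6 [ 0.5037 -0.255   0.2198] [-3.133e+00 -3.410e-01 -2.000e-03] J [-0.71 -0.1   1.57  0.23  1.42  0.86] -> [-0.008, 0.009, -0.002, 0.52, 0.29, -0.48, 1] dist 0.8 ang 0.7
11.6 [ 0.5037 -0.255   0.2198] [-3.133e+00 -3.410e-01 -2.000e-03] J [-0.71 -0.1   1.57  0.23  1.42  0.86] -> [-0.008, 0.009, -0.002, 0.53, 6.29, -0.52, 1] dist 6.3 ang 0.7
0.0005338009422511906 [-0.70332409  0.3768681  -1.10429516]
```

View pics/c8.png

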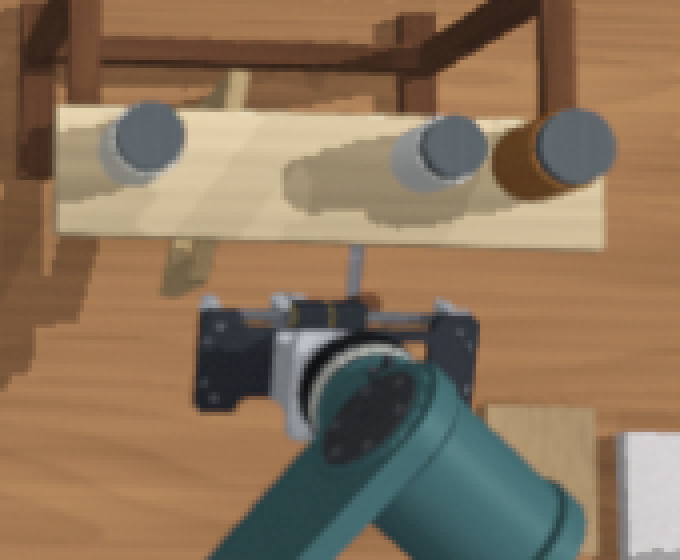

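The closed fingers (about 325,315) stand just left, on the +y side, of the knob (370,300), and the frame hangs under the shelf (235,90 to 190,265). I'm pushing slowly to -y.

>>> move_arm(deltas=[-0.008,0.009,0,0.25,1.5,-0.25,1,-0.008,0.009,0,0.5,2.5,-0.5,1,-0.008,0.009,0,0.5,3,-0.5,1,-0.008,0.009,0,0.5,3.4,-0.5,1,-0.008,0.009,0,0.5,3.9,-0.5,1,-0.008,0.009,0,0.5,4.4,-0.5,1,-0.008,0.009,0,0.5,4.9,-0.5,1,-0.008,0.009,0,0.5,5.4,-0.5,1])

```text
time: 12.45
tool_pos: [0.5099, -0.3126, 0.233]
ee_rot: [3.135, -0.359, 0.0]
wrist_force: [-0.5, 2.2, 1.3]
width: 0.0004
finger_force: 0.9
```

```bash
python3 -c "
from fr import *
meas('side9'); r=[np.pi,-.35,0]
row([.507,-.34,.226],r,1)"
```

```text
0.605 118 y [-0.02502169  0.02247831] z [0.0692 0.2195]
0.625 32 y [-0.00792169  0.00497831] z [0.0643 0.1917]
0.645 32 y [-0.01232169  0.00217831] z [0.062  0.1911]
0.665 48 y [-0.01632169 -0.00392169] z [0.064  0.1907]
0.685 25 y [-0.01682169 -0.00562169] z [0.1038 0.1907]
hook y -0.25017831284094094 xmax 0.6821710202040723
12.5 [ 0.50974175 -0.3136066   0.23278481] 0.000379499142458553 [-0.75452132 -0.42354251  0.81620905] 0.23703969083726406
12.5 [ 0.5097 -0.3136  0.2328] [ 3.133 -0.358 -0.   ] J [-0.79 -0.03  1.49  0.25  1.43  0.78] -> [0.008, -0.008, -0.0, -0.49, 2.63, 0.56, 1] dist 2.7 ang 0.7
```

>>> move_arm(deltas=[0.008,-0.008,0,-0.3,0.4,0.3,1,0.008,-0.008,0,-0.3,0.8,0.3,1,0.008,-0.008,0,-0.3,1.2,0.3,1,0.008,-0.008,0,-0.3,1.6,0.3,1,0.008,-0.008,0,-0.3,2,0.3,1,0.008,-0.008,0,-0.3,2.4,0.3,1,0.008,-0.008,0,-0.3,2.6,0.3,1,0.008,-0.008,0,-0.3,2.8,0.3,1])

```text
time: 13.3
tool_pos: [0.508, -0.3405, 0.2293]
ee_rot: [-3.141, -0.351, 0.0]
wrist_force: [-0.4, 2.4, -1.8]
width: 0.0003
finger_force: 0.8
```

>>> move_arm(deltas=[0,0,0,0,0.2,0,1,0,0,0,0,0.4,0,1])

```text
time: 13.5
tool_pos: [0.508, -0.3429, 0.2293]
ee_rot: [-3.137, -0.351, 0.0]
wrist_force: [-1.8, 7.9, 0.9]
width: 0.0005
finger_force: 4.2
```

>>> move_arm(deltas=[0,0,0,0,0.2,0,1,0,0,0,0,0.3,0,1,0,0,0,0,0.3,0,1])

```text
time: 13.8
tool_pos: [0.5079, -0.3428, 0.2294]
ee_rot: [-3.132, -0.35, 0.002]
wrist_force: [-3.3, 12.7, 2.2]
width: 0.0002
finger_force: 6.0
```

```bash
python3 -c "
from fr import *
meas('side10')"
```

```text
0.605 112 y [-0.024294  0.022506] z [0.0641 0.2185]
0.625 29 y [-0.007694  0.005406] z [0.066  0.1917]
0.645 26 y [-0.011694  0.001206] z [0.0631 0.1911]
0.665 49 y [-0.016094 -0.002594] z [0.0633 0.1905]
0.685 10 y [-0.009194 -0.005494] z [0.1431 0.1858]
hook y -0.2808059975064139 xmax 0.6811655101559354
13.85 [ 0.50793826 -0.34286104  0.22940162] 0.000549397657913948 [-2.23989516 10.97308772  3.02944607] 5.976435095071793
```

>>> move_arm(deltas=[0,0,0,0,-0.8,0,1,0,0,0,0,-1.6,0,1,0,0,0,0,-2.2,0,1,0,0,0,0,-2.2,-3,1,0,0,0,-1,-2.2,-7,1,0,0,0,-2,-2.2,-10,1,0,0,0,-2,-2.2,-10,1])

```text
time: 14.55
tool_pos: [0.4547, -0.3271, 0.3229]
ee_rot: [3.133, -0.358, 0.001]
wrist_force: [-0.1, 0.0, 0.5]
width: 0.0003
finger_force: 0.0
```

```bash
python3 -c "
from fr import *
meas('side11')"
```

```text
0.605 115 y [-0.02484493  0.02265507] z [0.0631 0.219 ]
0.625 32 y [-0.00804493  0.00425507] z [0.068 0.192]
0.645 28 y [-0.01214493  0.00115507] z [0.0684 0.1909]
0.665 40 y [-0.01624493 -0.00264493] z [0.0632 0.1902]
0.685 13 y [-0.01414493 -0.00574493] z [0.1196 0.1887]
hook y -0.28075506979137055 xmax 0.6818277066100168
14.6 [ 0.45496349 -0.32650968  0.31976673] 0.0005625302827013373 [ 0.09928199  0.6502389  -0.47616619] 0.0
```

View pics/side11c.png

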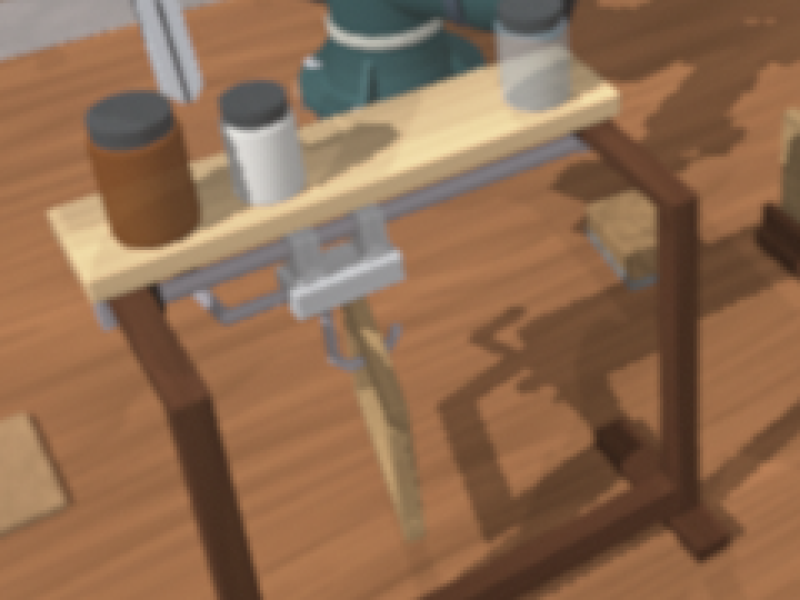

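The frame hangs level on the hook at (365,345), the carriage is at the stop, and the gripper (165,50) is clear. I'm handing in.

```bash
python3 -c "
from bench import robot
print(robot.close_job())"
```

```text
the job is handed in; nothing more can be done
None
```

The frame hangs level on the hook by the middle of its top rail, the carriage is home against its end stop, and the job was handed in at about 14.6 s with the arm clear; the hand-in gave no verdict back.

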